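# Pack the fingerprint powder case and clamp its cover down

## Robot

A 6-joint arm with a two-finger parallel gripper is mounted at the origin on a cart in front of the work surface, level with it; the furniture and walls round the work are solid. World frame = base frame: x ahead of the robot, y to its left, z up, the work surface at z = 0. Lengths are in m, angles in rad, forces in N, time in s.
With the tool pointing down it reaches from about 0.325 to 0.9 m from the base axis. Payload 6.1 kg.
Tool frame: the origin (TCP) lies where the fingers leave the gripper's body, on its centre line; the fingertips stand bot.tip_extent ahead of it and the grasp point (between the pads) lies 54 mm ahead of it (bot.tip_extent is the distance from the TCP to the fingertips, in m); z points along the fingers, y is the line along which they close (so a half turn about z gives the same grasp; the last joint's range is limited). The gripper opens to 85 mm and grips with 20 to 120 N. Pads are 22 mm wide; open, the fingers measure 114 mm over their backs; the gripper's body (76 mm by 85 mm) begins 54 mm behind the grasp point. The pads swing forward as they close: fully open they stand 13 mm farther back than shut.
Start: joints at [-1.424, 0.22, 1.526, -0, 1.395, -0.126], TCP at [0.168, -0.602, 0.304] pointing down, gripper open.
Joint ranges: [-2.98, 2.98], [-0.91, 2.08], [0.09, 2.57], [-1.24, 4.39], [0.2, 2.65], [-2.68, 2.68]. Speed limits (rad/s): [2.57, 2.57, 3.01, 3.14, 3.14, 3.14].

## Interface

Orientations are given as a unit quaternion [x, y, z, w].
In Python, from rig import bot gives the robot as it stands.
- The arm moves only by the tool move_arm, never from a script. Its argument "commands" is a list that holds one entry, the list of rows, each a list of 7 numbers: the shift along the tool's x, y, z in cm, then the turn, a rotation vector about the tool's x, y, z in rad, then the opening, from 0 (shut) to 1 (fully open). In form: [[[x, y, z, wx, wy, wz, claw], ...]]. A call has 1 to 8 rows; each row is the pose to reach, as a shift and turn from the pose commanded when the call began, along the tool's axes at that moment; what a row does not reach only later rows make up. A row lasts 1/8 s, in which the tool goes at most 62.5 mm and 10.7 degrees, less where a joint would pass 70% of its speed; a pose out of reach is approached as far as the arm can. A call with a gripper value outside its range is refused whole. The fingers move at their own pace and stop on an object; "squeeze" is the grip in N (left out, the last holds). Time passes only in rows, so rows that repeat a pose let the fingers close. It gives the time, the measured TCP pose, the force, the opening and the grip force at its end, in the units of the state.
- bot.get_state(): the state, without advancing time (a new reading comes with each control period).
- bot.camera(name): name is "scene" or "side" or "wrist"; returns the picture (420x560x3 uint8, blue, green, red); there is no depth.
- bot.camera_params(name): a dict with "vertical_fov" (degrees; the focal length in pixels is half the picture's height over the tangent of half this angle, whatever the lens; pixels are square), "cx", "cy" (the principal point, pixels), "dist_coeffs" ([k1, k2, p1, p2, k3] as OpenCV has them; the pictures are not rectified), "extrinsics" (4x4, takes a point from world to camera coordinates); the wrist camera has in their place "T_tool_cam" (4x4, takes a point from camera to tool coordinates, whose origin is the TCP and whose axes are the flange's). Camera axes: x right, y down, z forward; pixel columns grow to the right and rows downward; lengths in m; the calibration is good to about 2 mm. A picture is of the moment at which its call begins: read the wrist's pose just before it. camera_params takes no time and is no camera call.
- bot.job_done(): hands the job in; it is judged then, once.
The state is a dict: "time_s": time; "qpos": joint angles; "joint_vel": joint speeds; "effort": joint torques, N m; "tcp_pos": TCP position; "tcp_rot": TCP orientation; "wrist_force": force on the tool from outside, world axes, zero at the start; "wrist_torque": the same for the moment, N m; "opening": opening from 0.0 (shut) to 1.0 (fully open); "gripper_force": force on a finger pad.
Only numpy, scipy, OpenCV 4.12 (cv2) and the standard library are available. Lean on these libraries where they do the work, as an engineer would, in place of code of your own. Each camera call takes 0.05 s, during which the arm holds its last target. There are 200 camera calls.

## Task

Pack the fingerprint powder case for the road: lift its cover off, stand every powder jar that is on the table upright in a bay of the tray that fits it, one jar to a bay, and put the cover back on so that it sits down on the ledge all round. Then press both clamp levers down until they snap over and stay, and leave the brushes, the marker and the loupe where they lie.

Things in the scene. Friction and masses are not known exactly. Their poses are not given: they have to be found in the camera images.
- case: grey metal case tray, fixed, 311 x 118 mm, 22 mm high, a clamp on a wing at the middle of each long side. Origin: centre of underside; x along its four bays (bay_0 to bay_3), y across, z up. Floor at 5 mm; tray wall (outside 271 x 78 mm) up to 22 mm, top edge leaning inward; dividers up to 20 mm; round the wall a ledge 20 mm wide at 12 mm height, where the cover's flange rests
- case_seat (a point): middle of the case at the height of the ledge (12 mm above the table): cover lies here when the cover is fully down
- bay_0 (a point): centre of the floor of a bay of the case, 68 mm along the row by 68 mm across (large: takes any jar); 5 mm above the table
- bay_1 (a point): centre of the floor of a bay of the case, 68 mm along the row by 68 mm across (large: takes any jar); 5 mm above the table
- bay_2 (a point): centre of the floor of a bay of the case, 58 mm along the row by 68 mm across (small: takes only the two smaller jars); 5 mm above the table
- bay_3 (a point): centre of the floor of a bay of the case, 58 mm along the row by 68 mm across (small: takes only the two smaller jars); 5 mm above the table
- cover: loose grey plastic cover, a hood of 0.4 kg, open below; at the start it sits on the case. Origin: centre of underside; x along its length. Outside 284 x 91 mm, 63 mm high to its flat top; flange round its foot 307 x 114 x 5 mm; inside 278 x 85, 59 mm high: passes over the tray wall with 3.5 mm to spare all round and clears a large jar in its bay by 4 mm. Fits either way round
- cover_grip (a point): middle of the black bar on top of the cover by which it is carried: bar 120 mm long along the cover's x, 15 mm wide, 16 mm high, on two posts; 93 mm above the cover's underside, bar's lower face 22 mm above the cover's top
- jar_large_a_mid (a point): centre, half-way up, of a closed screw-lid plastic powder jar of the large size, standing upright on the table: round, 63 mm across (ribbed screw lid on top, taken across the lid), 62 mm high, about 137 g; its z axis is its own upright axis. It fits either of the two large bays (bay_0, bay_1); it is too wide for the small ones. May be absent (None).
- jar_large_b_mid (a point): centre, half-way up, of a closed screw-lid plastic powder jar of the large size, standing upright on the table: round, 63 mm across (ribbed screw lid on top, taken across the lid), 62 mm high, about 137 g; its z axis is its own upright axis. It fits either of the two large bays (bay_0, bay_1); it is too wide for the small ones. May be absent (None).
- jar_small_a_mid (a point): centre, half-way up, of a closed screw-lid plastic powder jar of the small size, standing upright on the table: round, 53 mm across (ribbed screw lid on top, taken across the lid), 50 mm high, about 110 g; its z axis is its own upright axis. It fits any bay. May be absent (None).
- jar_small_b_mid (a point): centre, half-way up, of a closed screw-lid plastic powder jar of the small size, standing upright on the table: round, 49 mm across (ribbed screw lid on top, taken across the lid), 50 mm high, about 110 g; its z axis is its own upright axis. It fits any bay. May be absent (None).
- clamp_left (a joint): lever of the spring toggle clamp on the case's +y side, rad: 0 sprung open (grip sloping 40 deg up and outward), growing as it is pressed down; dead centre 0.56, locked on its stop 0.70 (grip level). Let go before dead centre it springs open; past it, it snaps home and stays. Takes 4 to 12 N at the grip; if stiffer, the cover is not down. Locked, its nose holds the cover's flange.
- clamp_left_tip (a point): middle of the upper face of that lever's black grip (20 mm wide, 44 long, 13 thick), where to press; it turns with the lever about the pivot: 90 mm above the table and 28 mm outward of the pivot when open, 59 mm above the table and 56 mm outward of the pivot when locked. The clamp's nose stands clear of the cover while open
- clamp_left_pivot (a point): middle of the pivot pin of that lever, 36 mm above the table; the pin runs along the case's x axis and the lever points away from the case, in its +y direction
- clamp_right (a joint): lever of the spring toggle clamp on the case's -y side, rad: 0 sprung open (grip sloping 40 deg up and outward), growing as it is pressed down; dead centre 0.56, locked on its stop 0.70 (grip level). Let go before dead centre it springs open; past it, it snaps home and stays. Takes 4 to 12 N at the grip; if stiffer, the cover is not down. Locked, its nose holds the cover's flange.
- clamp_right_tip (a point): middle of the upper face of that lever's black grip (20 mm wide, 44 long, 13 thick), where to press; it turns with the lever about the pivot: 90 mm above the table and 28 mm outward of the pivot when open, 59 mm above the table and 56 mm outward of the pivot when locked. The clamp's nose stands clear of the cover while open
- clamp_right_pivot (a point): middle of the pivot pin of that lever, 36 mm above the table; the pin runs along the case's x axis and the lever points away from the case, in its -y direction
- squirrel_brush: brown-handled dusting brush lying on the table, 166 mm; to be left alone; origin at its middle, underside
- zephyr_brush: black-handled dusting brush lying on the table, 191 mm; to be left alone; origin at its middle, underside
- marker_black: black marker pen lying on the table, 136 mm; to be left alone; origin at its middle, underside
- loupe: black stand loupe, 43 mm across, 32 mm high; to be left alone; origin at the centre of its underside
- desk_organizer: black desk organizer with pots on it, fixed, 150 x 125 mm and 80 mm high (105 mm with the pots), at the near left of the table; in the way of low reaches; origin at the centre of its underside, on the table
There are look-alikes about, which are no part of the job. What is shaped like the part that bears jar_large_a_mid but purple is not meant. Leave any green look-alike of the part that bears jar_small_b_mid alone.

How it is judged:
By the outcome, as a careful person would: the job done as asked, in the order asked, and still so for the second after the job is handed in, with the robot touching nothing.
Of jar_large_a, jar_large_b, jar_small_a, jar_small_b only 2 to 4 are there at a start; the rules pass over those that are not, and their reading is None.
At some moment in a run one of jar_large_a, jar_large_b, jar_small_a, jar_small_b may be knocked a few centimetres aside while the robot is not near it.
Once in a run the grip may slacken for a moment while it holds something.
It also fails if it takes over 210 s, if anything falls off the work surface, if the arm or the gripper's body presses on something with over 40 N, if the wrist force passes 120 N, or if a joint passes its speed limit or range.

## Working session

There is one attempt and no reset: what is moved stays moved. The work goes in short steps, Python scripts to look and compute and a tool call to move; the robot and the scene stay as the last step left them, time stands still between calls to the robot, and variables do not carry over. Pictures are saved under pics/ and viewed, at most 14 in all, crops included, and the job is handed in when it is done.

Besides the shell and the picture viewer there is one more tool, called by a JSON object that holds its "api" and its "payload". move_arm: Moves the arm, as the interface text tells. Its arguments: {"type":"object","properties":{"commands":{"type":"array"},"squeeze":{"type":"number"}},"required":["commands"]}

```bash
ls; mkdir -p pics
python3 - <<'E'
from rig import bot
import cv2
for n in("scene","side","wrist"):
    cv2.imwrite(f"pics/{n}0.png",bot.camera(n)); p=bot.camera_params(n); print(n,{k:(v.tolist() if hasattr(v,'tolist') else v) for k,v in p.items()})
print(bot.tip_extent,bot.get_state())
E
```

```text
pics
scene {'vertical_fov': 54.4183702707669, 'cx': 277.94632388467465, 'cy': 209.3778695237895, 'dist_coeffs': [-0.08544846732132377, 0.0, 0.0, 0.0, 0.0], 'extrinsics': [[0.8022380956583087, -0.5969424051970779, 0.008590852813185086, -0.4646951770399881], [-0.4656515925563363, -0.6346704850152588, -0.6167349266907491, 0.24145706304672035], [0.3736075912294582, 0.4907679088204765, -0.7871240229136058, 1.122355434862438], [0.0, 0.0, 0.0, 1.0]]}
side {'vertical_fov': 48.58098366255402, 'cx': 278.30044619971187, 'cy': 216.0684662259454, 'dist_coeffs': [-0.15261409855464853, 0.0, 0.0, 0.0, 0.0], 'extrinsics': [[-0.8658479971312091, -0.5003047903590905, -0.0015370776232102338, 0.4406724876005564], [-0.33886825705803786, 0.5887140046214037, -0.7338829096804729, 0.2604149981679262], [0.3680700343987826, -0.6349101806605213, -0.6792742540913079, 1.1352718196626428], [0.0, 0.0, 0.0, 1.0]]}
wrist {'vertical_fov': 61.60133757383634, 'cx': 282.24422011108635, 'cy': 213.4816243183264, 'dist_coeffs': [-0.03907321730812465, 0.0, 0.0, 0.0, 0.0], 'T_tool_cam': [[-0.000559564549260797, -0.951321718111
[... 264 characters left out ...]
me_s': 0.15, 'qpos': array([-1.42413456e+00,  2.21073704e-01,  1.52735593e+00,  2.03190656e-07,
        1.39467123e+00, -1.26041099e-01]), 'joint_vel': array([-0.00040624, -0.00257963, -0.00396931,  0.00143511,  0.00118332,
       -0.00010109]), 'effort': array([ 1.05850897e-03, -4.97484827e+01, -3.89904785e+01, -8.95639232e-05,
        7.10754961e-03,  1.16046799e-06]), 'tcp_pos': array([ 0.16831459, -0.60154409,  0.30302862]), 'tcp_rot': array([ 9.90718257e-01,  1.35929267e-01, -7.67492976e-06, -7.54065831e-04]), 'wrist_force': array([-0.11830499, -0.71039049, -0.1728891 ]), 'wrist_torque': array([-0.04891305, -0.00777096, -0.0567867 ]), 'gripper_force': 0.0, 'opening': 1.0004396214186404}
```

View pics/scene0.png

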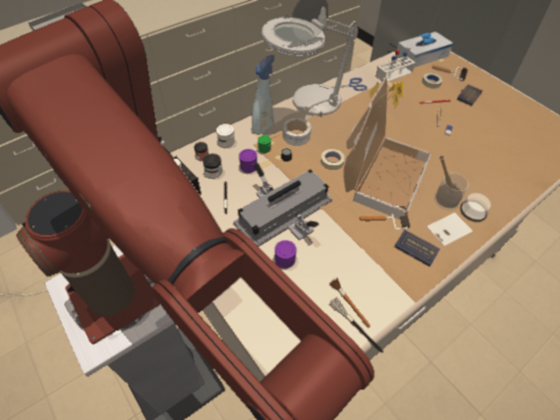

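View pics/side0.png

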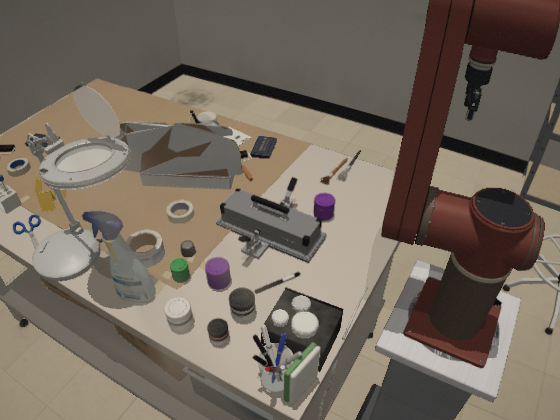

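```bash
cat > h.py <<'E'
from rig import bot
import numpy as np, cv2
from scipy.spatial.transform import Rotation as R
def cam(n,st=None):
    p=bot.camera_params(n); f=210/np.tan(np.radians(p["vertical_fov"])/2)
    K=np.array([[f,0,p["cx"]],[0,f,p["cy"]],[0,0,1]]); d=np.array(p["dist_coeffs"])
    if n=="wrist":
        st=st or bot.get_state(); T=np.eye(4); T[:3,:3]=R.from_quat(st["tcp_rot"]).as_matrix(); T[:3,3]=st["tcp_pos"]
        E=np.linalg.inv(T@np.array(p["T_tool_cam"]))
    else: E=np.array(p["extrinsics"])
    return K,d,E
def ray(c,uv):
    K,d,E=c; q=cv2.undistortPoints(np.array(uv,float).reshape(1,1,2),K,d).ravel()
    o=-E[:3,:3].T@E[:3,3]; v=E[:3,:3].T@np.array([*q,1]); return o,v/np.linalg.norm(v)
def plane(c,uv,z):
    o,v=ray(c,uv); return o+v*(z-o[2])/v[2]
def tri(rs):
    A=sum(np.eye(3)-np.outer(v,v) for o,v in rs); b=sum((np.eye(3)-np.outer(v,v))@o for o,v in rs); return np.linalg.solve(A,b)
def proj(c,P):
    K,d,E=c; return cv2.projectPoints(np.array(P,float).reshape(-1,3),cv2.Rodrigues(E[:3,:3])[0],E[:3,3],K,d)[0].reshape(-1,2)
def local(tgt,st=None,yaw=None):
    "shift in cm along tool axes to bring TCP to tgt; yaw = world angle of tool x axis wanted"
    st=st or bot.get_state(); M=R.from_quat(st["tcp_rot"])
    return M.inv().apply(np.array(tgt)-st["tcp_pos"])*100
E
python3 - <<'E'
from h import *
s=cv2.imread("pics/scene0.png"); d=cv2.imread("pics/side0.png")
a=cv2.resize(s[100:280,170:350],None,fx=2.2,fy=3.3*2.2/3.3,interpolation=cv2.INTER_CUBIC)
b=cv2.resize(d[180:360,150:350],None,fx=2,fy=2.2,interpolation=cv2.INTER_CUBIC)
cv2.imwrite("pics/c1.png",np.hstack([a,b]))
S,D=cam("scene"),cam("side")
for nm,u,v,z in[("white",(226,129),(178,304),.062),("black",(212,159),(241,293),.062),("red",(201,147),(218,324),.05),("purple1",(248,154),(218,265),.062),("purple2",(285,247),(324,198),.062),("green",(264,139),(180,264),.05)]:
    print(nm,plane(S,u,z).round(3),plane(D,v,z).round(3),tri([ray(S,u),ray(D,v)]).round(3))
E
```

```text
white [0.597 0.338 0.062] [0.593 0.334 0.062] [0.594 0.335 0.064]
black [0.478 0.236 0.062] [0.481 0.229 0.062] [0.477 0.232 0.067]
red [0.483 0.322 0.05 ] [0.483 0.325 0.05 ] [0.484 0.324 0.047]
purple1 [0.589 0.184 0.062] [0.582 0.183 0.062] [0.585 0.183 0.062]
purple2 [ 0.464 -0.188  0.062] [ 0.462 -0.191  0.062] [ 0.462 -0.189  0.064]
green [0.684 0.224 0.05 ] [0.677 0.223 0.05 ] [0.68  0.223 0.05 ]
```

View pics/c1.png

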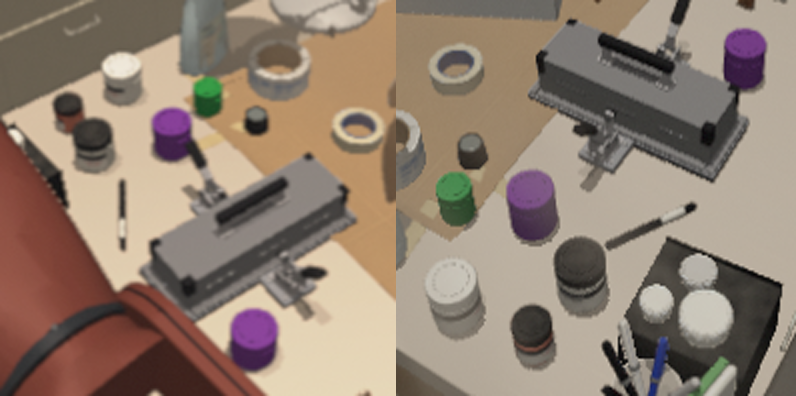

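Run:
```python
from h import *
S,D=cam("scene"),cam("side")
h=tri([ray(S,(284.5,190)),ray(D,(270.5,204))]);print("handle",h)
a=tri([ray(S,(269,197)),ray(D,(286,211))]);b=tri([ray(S,(300,183)),ray(D,(254,197))]);print(a,b,np.degrees(np.arctan2(*(b-a)[1::-1])))
for uv in[(340,225),(362,217),(400,219),(395,248),(358,205),(333,157),(335,280),(350,325),(380,348),(333,305),(225,185),(226,212),(413,300),(286,155),(295,130),(390,305)]: print("S",uv,plane(S,uv,0)[:2].round(3))
for uv in[(255,283),(300,274),(241,168),(205,186),(320,181),(360,152),(340,320),(272,293),(342,312),(180,210)]: print("D",uv,plane(D,uv,0)[:2].round(3))
print(h+[0,0,.25], local([h[0],h[1],.36]))
```

```text
handle [ 0.56442039 -0.04762305  0.10490801]
[ 0.51121669 -0.04253261  0.10578749] [ 0.62125499 -0.05181979  0.10309716] -4.824301854064496
S (340, 225) [ 0.678 -0.194]
S (362, 217) [ 0.756 -0.213]
S (400, 219) [ 0.849 -0.291]
S (395, 248) [ 0.755 -0.358]
S (358, 205) [ 0.78  -0.169]
S (333, 157) [0.861 0.046]
S (335, 280) [ 0.536 -0.33 ]
S (350, 325) [ 0.479 -0.456]
S (380, 348) [ 0.499 -0.55 ]
S (333, 305) [ 0.481 -0.385]
S (225, 185) [0.476 0.161]
S (226, 212) [0.417 0.061]
S (413, 300) [ 0.67  -0.509]
S (286, 155) [0.73  0.154]
S (295, 130) [0.84  0.242]
S (390, 305) [ 0.607 -0.48 ]
D (255, 283) [0.497 0.144]
D (300, 274) [0.408 0.058]
D (241, 168) [ 0.807 -0.259]
D (205, 186) [ 0.856 -0.118]
D (320, 181) [ 0.539 -0.33 ]
D (360, 152) [ 0.488 -0.554]
D (340, 320) [0.252 0.14 ]
D (272, 293) [0.441 0.15 ]
D (342, 312) [0.258 0.115]
D (180, 210) [0.853 0.016]
[ 0.56442039 -0.04762305  0.35490801] [ 53.06695526 -42.68510804  -5.62320688]
```

{"api": "move_arm", "payload": {"commands": [[[26.5, -21.3, -5, 0, 0, 0.36, 1], [26.5, -21.3, -5, 0, 0, 0.36, 1], [26.5, -21.3, -5, 0, 0, 0.36, 1], [26.5, -21.3, -5, 0, 0, 0.36, 1], [26.5, -21.3, -5, 0, 0, 0.36, 1], [26.5, -21.3, -5, 0, 0, 0.36, 1], [26.5, -21.3, -5, 0, 0, 0.36, 1]]]}}

```text
time_s: 1.02
tcp_pos: [0.3673, -0.3237, 0.3544]
tcp_rot: [0.999, -0.042, 0.0, 0.0]
wrist_force: [-0.2, -0.8, 0.2]
opening: 0.996
gripper_force: 0.0
```

```bash
python3 -c "
from h import *
print(local([.555,-.045,.36]))"
```

```text
[ 16.37740371 -29.33676954  -0.56327827]
```

{"api": "move_arm", "payload": {"commands": [[[16.4, -29.3, -1.5, 0, 0, 0, 1], [16.4, -29.3, -1.5, 0, 0, 0, 1], [16.4, -29.3, -1.5, 0, 0, 0, 1], [16.4, -29.3, -1.5, 0, 0, 0, 1], [16.4, -29.3, -1.5, 0, 0, 0, 1], [16.4, -29.3, -1.5, 0, 0, 0, 1], [16.4, -29.3, -1.5, 0, 0, 0, 1], [16.4, -29.3, -1.5, 0, 0, 0, 1]]]}}

```text
time_s: 2.02
tcp_pos: [0.5547, -0.0491, 0.3683]
tcp_rot: [0.999, -0.044, -0.001, 0.0]
wrist_force: [-1.1, -0.8, -0.6]
opening: 1.001
gripper_force: 0.0
```

Run:
```python
from h import *
import json
st=bot.get_state(); I=bot.camera("wrist"); cv2.imwrite("pics/w1.png",I); json.dump({k:np.array(v).tolist() for k,v in st.items()},open("w1.json","w")); print(st["tcp_pos"],st["joint_vel"].round(3))
```

```text
[ 0.55467212 -0.04911393  0.36830705] [-0.011 -0.009  0.005  0.003  0.     0.004]
```

View pics/w1.png

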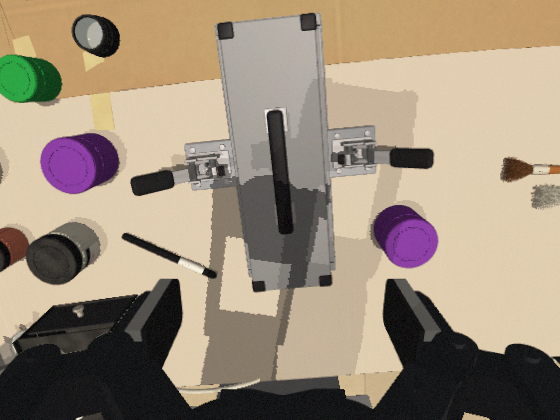

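Run:
```python
from h import *
import json
st=json.load(open("w1.json")); W=cam("wrist",st)
c=[plane(W,p,.075) for p in[(217,23),(320,13),(333,285),(252,292)]]
for q in c: print(q.round(4))
print("mean",np.mean(c,0).round(4))
a,b=plane(W,(275,111),.113),plane(W,(286,233),.113); print(a,b,(a+b)/2,np.linalg.norm(a-b))
print("yaws",[np.degrees(np.arctan2(*(p-q)[1::-1])) for p,q in[(a,b),(c[0],c[3]),(c[1],c[2])]])
for n,u,z in[("Ltip",(155,182),.090),("Rtip",(411,158),.09)]: print(n,plane(W,u,z).round(4))
```

```text
[ 0.7068 -0.0017  0.075 ]
[ 0.7066 -0.0979  0.075 ]
[ 0.4229 -0.0968  0.075 ]
[ 0.4222 -0.0018  0.075 ]
mean [ 0.5646 -0.0496  0.075 ]
[ 0.62374322 -0.04888207  0.113     ] [ 0.50715    -0.04868641  0.113     ] [ 0.56544661 -0.04878424  0.113     ] 0.11659338583254975
yaws [np.float64(-0.09615114927190377), np.float64(0.025030552478523534), np.float64(-0.21258044686042005)]
Ltip [0.5652 0.0795 0.09  ]
Rtip [ 0.5666 -0.1789  0.09  ]
```

{"api": "move_arm", "payload": {"commands": [[[1.0, -0.1, 6, 0, 0, -0.085, 1], [1.0, -0.1, 12, 0, 0, -0.085, 1], [1.0, -0.1, 16, 0, 0, -0.085, 0.6], [1.0, -0.1, 19, 0, 0, -0.085, 0.5], [1.0, -0.1, 20.5, 0, 0, -0.085, 0.5], [1.0, -0.1, 20.8, 0, 0, -0.085, 0.5], [1.0, -0.1, 20.8, 0, 0, -0.085, 0.5]]], "squeeze": 60}}

```text
time_s: 2.95
tcp_pos: [0.5658, -0.0482, 0.1622]
tcp_rot: [1.0, -0.001, 0.001, 0.0]
wrist_force: [0.5, -0.5, 0.7]
opening: 0.499
gripper_force: 0.0
```

{"api": "move_arm", "payload": {"commands": [[[0, 0, 0, 0, 0, 0, 0], [0, 0, 0, 0, 0, 0, 0], [0, 0, 0, 0, 0, 0, 0], [0, 0, 0, 0, 0, 0, 0], [0, 0, 0, 0, 0, 0, 0], [0, 0, 0, 0, 0, 0, 0]]], "squeeze": 60}}

```text
time_s: 3.7
tcp_pos: [0.566, -0.048, 0.1623]
tcp_rot: [1.0, -0.001, 0.001, 0.0]
wrist_force: [-1.0, -1.6, 5.7]
opening: 0.161
gripper_force: 61.5
```

{"api": "move_arm", "payload": {"commands": [[[0, 0, -1, 0, 0, 0, 0], [0, 0, -2.5, 0, 0, 0, 0], [0, 0, -5, 0, 0, 0, 0], [0, 0, -8, 0, 0, 0, 0], [0, 0, -11, 0, 0, 0, 0], [0, 0, -12.5, 0, 0, 0, 0], [0, 0, -12.5, 0, 0, 0, 0]]], "squeeze": 90}}

```text
time_s: 4.58
tcp_pos: [0.5656, -0.0476, 0.2871]
tcp_rot: [1.0, -0.001, 0.001, 0.0]
wrist_force: [-0.1, 0.1, -4.8]
opening: 0.15
gripper_force: 88.1
```

Run:
```python
from h import *
st=bot.get_state(); print(st["tcp_pos"],st["opening"],st["gripper_force"],st["wrist_force"]); cv2.imwrite("pics/s1.png",np.hstack([cv2.resize(bot.camera("side")[120:360,100:380],None,fx=1.4,fy=1.6),cv2.resize(bot.camera("scene")[90:330,180:460],None,fx=1.4,fy=1.6)]))
print(local([.645,-.335,.285]),st["qpos"])
```

```text
[ 0.56558595 -0.04763565  0.28711445] 0.1504685047210104 88.06652784347534 [-0.11285268  0.07313568 -4.75173907]
[ 8.10724253 28.7376364  -0.06431667] [-2.23003699e-01  9.49751374e-02  1.69920673e+00  1.13393628e-04
  1.34511572e+00  1.34989690e+00]
```

View pics/s1.png

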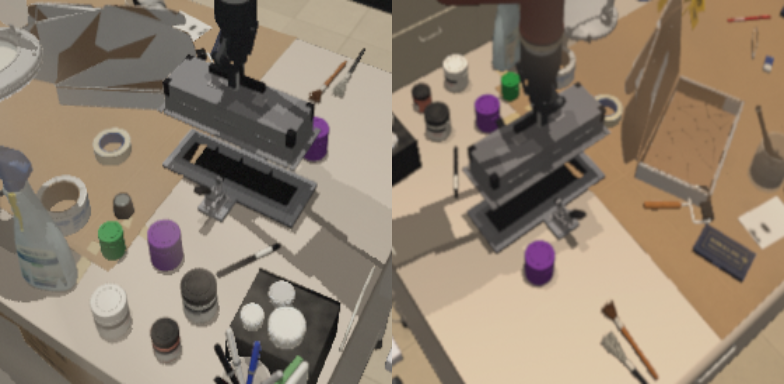

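{"api": "move_arm", "payload": {"commands": [[[0, 3, 0, 0, 0, -0.17, 0], [0, 7, 0, 0, 0, -0.34, 0], [0, 11, 0, 0, 0, -0.52, 0], [1, 15, 0, 0, 0, -0.7, 0], [3, 19, 0, 0, 0, -0.88, 0], [5, 23, 0, 0, 0, -1.06, 0], [7, 26, 0, 0, 0, -1.24, 0], [8.1, 28.7, 0, 0, 0, -1.42, 0]]]}}

```text
time_s: 5.68
tcp_pos: [0.6455, -0.3357, 0.2827]
tcp_rot: [0.757, 0.653, -0.0, -0.002]
wrist_force: [0.5, 0.2, -4.0]
opening: 0.156
gripper_force: 88.1
```

{"api": "move_arm", "payload": {"commands": [[[0, 0, 2, 0, 0, -0.15, 0], [0, 0, 5, 0, 0, -0.15, 0], [0, 0, 8, 0, 0, -0.15, 0], [0, 0, 10.5, 0, 0, -0.15, 0], [0, 0, 10.5, 0, 0, -0.15, 0]]]}}

```text
time_s: 6.3
tcp_pos: [0.643, -0.3332, 0.175]
tcp_rot: [0.708, 0.706, -0.001, -0.005]
wrist_force: [-0.2, -0.3, -3.8]
opening: 0.156
gripper_force: 88.2
```

Run:
```python
from h import *
st=bot.get_state(); print(st); cv2.imwrite("pics/s2.png",np.hstack([cv2.resize(bot.camera("side")[120:360,100:380],None,fx=1.4,fy=1.6),cv2.resize(bot.camera("scene")[90:330,180:460],None,fx=1.4,fy=1.6)]))
```

```text
{'time_s': 6.3, 'qpos': array([-5.86831176e-01,  5.62573062e-01,  1.33011608e+00,  5.32084032e-05,
        1.25886129e+00, -5.83788924e-01]), 'joint_vel': array([-0.00050017, -0.04154362, -0.05131034,  0.00029854,  0.01589625,
        0.00073456]), 'effort': array([-1.08081945e-01, -6.66599822e+01, -3.96958637e+01, -1.14050570e-03,
       -3.58154727e-01, -1.97525605e-04]), 'tcp_pos': array([ 0.64300939, -0.33317808,  0.17499893]), 'tcp_rot': array([ 0.70817864,  0.70601574, -0.0009648 , -0.00488456]), 'wrist_force': array([-0.21433831, -0.26390033, -3.76042482]), 'wrist_torque': array([-0.00660719,  0.01048334, -0.00655052]), 'gripper_force': 88.22301506996155, 'opening': 0.1563184282889669}
```

View pics/s2.png

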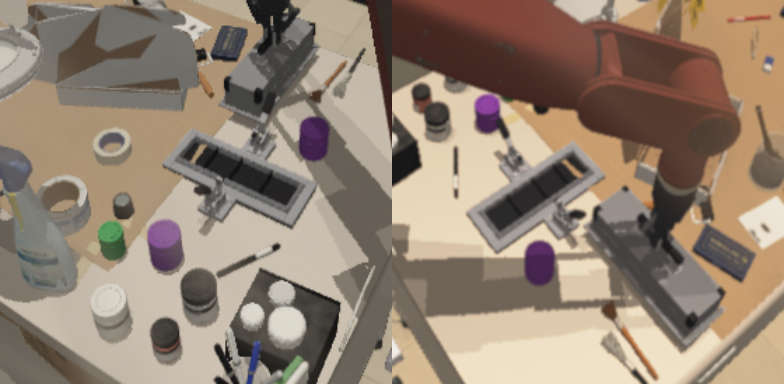

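{"api": "move_arm", "payload": {"commands": [[[0, 0, 1, 0, 0, 0, 0], [0, 0, 1.7, 0, 0, 0, 0], [0, 0, 2.1, 0, 0, 0, 0], [0, 0, 2.4, 0, 0, 0, 0], [0, 0, 2.5, 0, 0, 0, 0], [0, 0, 2.5, 0, 0, 0, 0]]]}}

```text
time_s: 7.15
tcp_pos: [0.6456, -0.3349, 0.156]
tcp_rot: [0.708, 0.706, 0.0, 0.0]
wrist_force: [1.1, 0.4, -4.7]
opening: 0.151
gripper_force: 88.3
```

{"api": "move_arm", "payload": {"commands": [[[0, 0, 0.3, 0, 0, 0, 0], [0, 0, 0.5, 0, 0, 0, 0], [0, 0, 0.6, 0, 0, 0, 0], [0, 0, 0.6, 0, 0, 0, 0]]]}}

```text
time_s: 7.65
tcp_pos: [0.6457, -0.3349, 0.1519]
tcp_rot: [0.708, 0.706, 0.0, 0.0]
wrist_force: [-4.5, 2.6, 5.1]
opening: 0.153
gripper_force: 89.7
```

{"api": "move_arm", "payload": {"commands": [[[0, 0, 0, 0, 0, 0, 0.5], [0, 0, 0, 0, 0, 0, 0.5], [0, 0, 0, 0, 0, 0, 0.5], [0, 0, -3, 0, 0, 0, 0.5], [0, 0, -8, 0, 0, 0, 0.6], [0, 0, -14, 0, 0, 0, 1], [0, 0, -20, 0, 0, 0, 1]]]}}

```text
time_s: 8.52
tcp_pos: [0.6453, -0.3347, 0.3515]
tcp_rot: [0.708, 0.706, -0.0, -0.0]
wrist_force: [0.5, -0.7, 0.0]
opening: 0.984
gripper_force: 0.0
```

```bash
python3 -c "
from h import *
s=bot.get_state();print(s['tcp_pos'],local([.5,.12,.36]))"
```

```text
[ 0.64534751 -0.33470052  0.35152822] [ 45.42691755 -14.66936999  -0.84089314]
```

{"api": "move_arm", "payload": {"commands": [[[5, -2, -1, 0, 0, 0.18, 1], [11, -4, -1, 0, 0, 0.36, 1], [17, -6, -1, 0, 0, 0.54, 1], [23, -8, -1, 0, 0, 0.72, 1], [29, -10, -1, 0, 0, 0.9, 1], [35, -12, -1, 0, 0, 1.08, 1], [40, -13.5, -1, 0, 0, 1.26, 1], [45.4, -14.7, -1, 0, 0, 1.44, 1]]]}}

```text
time_s: 9.52
tcp_pos: [0.5003, 0.1167, 0.3603]
tcp_rot: [0.998, 0.07, 0.001, -0.0]
wrist_force: [0.5, 0.1, 0.4]
opening: 0.998
gripper_force: 0.0
```

{"api": "move_arm", "payload": {"commands": [[[0, 0, 0, 0, 0, 0.13, 1], [0, 0, 0, 0, 0, 0.13, 1], [0, 0, 0, 0, 0, 0.13, 1]]]}}

```text
time_s: 9.9
tcp_pos: [0.5013, 0.1146, 0.36]
tcp_rot: [1.0, 0.008, 0.0, 0.0]
wrist_force: [0.2, 0.1, 0.6]
opening: 1.003
gripper_force: 0.0
```

Run:
```python
from h import *
import json
st=bot.get_state(); I=bot.camera("wrist"); cv2.imwrite("pics/w2.png",I); json.dump({k:np.array(v).tolist() for k,v in st.items()},open("w2.json","w")); print(st["tcp_pos"],st["joint_vel"].round(3))
```

```text
[0.50134202 0.11456203 0.35996889] [-0.01   0.002  0.001 -0.    -0.     0.01 ]
```

View pics/w2.png

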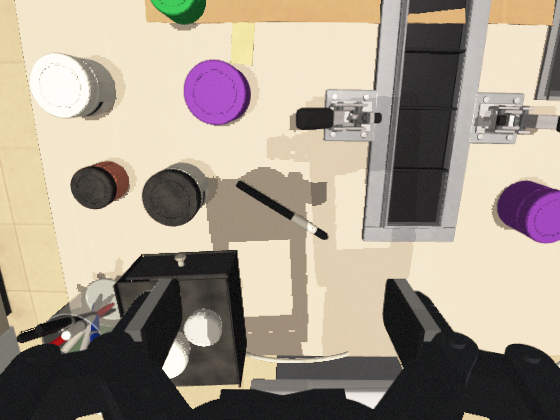

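Run:
```python
from h import *
import json
st=json.load(open("w2.json")); W=cam("wrist",st)
I=cv2.imread("pics/w2.png")
cv2.imwrite("pics/c2.png",cv2.resize(I[40:240,10:270],None,fx=3,fy=3,interpolation=cv2.INTER_CUBIC))
for n,u,l,r,z in[("white",(60,86),(31,86),(90,86),.062),("black",(173,197),(142,197),(204,197),.062),("small",(95,186),(71,186),(118,186),.05)]:
    print(n,plane(W,u,z).round(4),np.linalg.norm(plane(W,l,z)-plane(W,r,z)).round(4))
for u in[(415,51),(415,109),(415,169)]: print("div",plane(W,u,.02).round(4))
for u in[(388,225),(440,225),(364,240),(455,240)]: print("end",plane(W,u,.012).round(4),plane(W,u,.022).round(4))
print("clampinner",plane(W,(380,117),.04),plane(W,(472,120),.04), "organizer",plane(W,(238,252),.08),plane(W,(118,285),.08))
```

```text
white [0.5915 0.3388 0.062 ] 0.0609
black [0.4777 0.2328 0.062 ] 0.0678
small [0.4859 0.3237 0.05  ] 0.0538
div [ 0.6336 -0.0264  0.02  ]
div [ 0.5733 -0.0337  0.02  ]
div [ 0.5051 -0.0423  0.02  ]
end [ 0.4315 -0.0204  0.012 ] [ 0.4351 -0.0171  0.022 ]
end [ 0.4325 -0.0871  0.012 ] [ 0.436  -0.0822  0.022 ]
end [0.4106 0.0083 0.012 ] [0.4147 0.0109 0.022 ]
end [ 0.4123 -0.11    0.012 ] [ 0.4163 -0.1046  0.022 ]
clampinner [0.56440567 0.01054901 0.04      ] [ 0.563774   -0.09053045  0.04      ] organizer [0.42202223 0.1612816  0.08      ] [0.37874584 0.29821019 0.08      ]
```

View pics/c2.png

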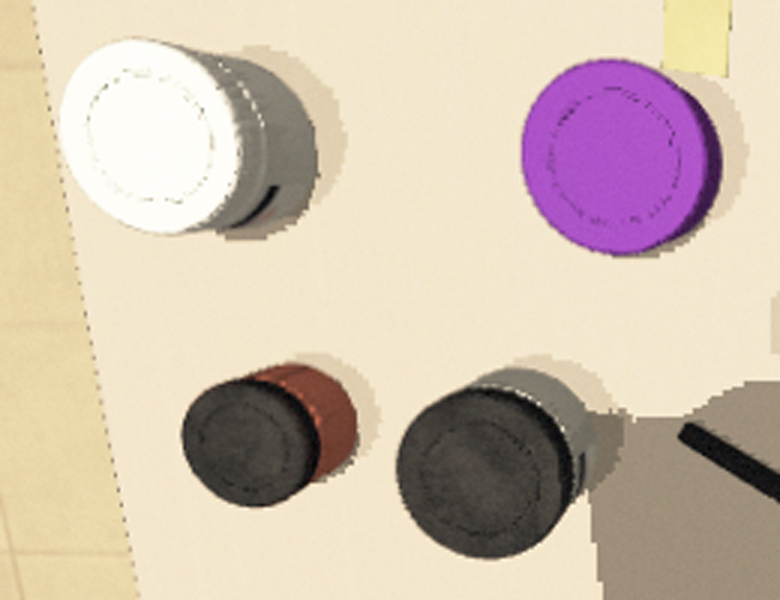

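```bash
cat >> h.py <<'E'
def lids(I,W,kind,z,dmin=.035,dmax=.08):
    g=cv2.medianBlur(I,3); mx=g.max(2); mn=g.min(2)
    m=((mx<85) if kind=="dark" else (mn>240)).astype(np.uint8)
    m=cv2.morphologyEx(m,cv2.MORPH_OPEN,np.ones((5,5)))
    out=[]
    for c in cv2.findContours(m,cv2.RETR_EXTERNAL,cv2.CHAIN_APPROX_NONE)[0]:
        if len(c)<40: continue
        P=np.array([plane(W,p,z)[:2] for p in c.reshape(-1,2)])
        (x,y),r=cv2.minEnclosingCircle(P.astype(np.float32)); A=cv2.contourArea((P*1e4).astype(np.float32))/1e8
        if dmin<2*r<dmax and A>.7*np.pi*r*r: out.append((round(x,4),round(y,4),round(2*r,4),P.mean(0).round(4)))
    return out
E
python3 - <<'E'
from h import *
import json
W=cam("wrist",json.load(open("w2.json"))); I=cv2.imread("pics/w2.png")
print(lids(I,W,"dark",.062)); print(lids(I,W,"dark",.05)); print(lids(I,W,"white",.062))
print(plane(W,(20,330),.12),local([.486,.324,.25]))
E
```

```text
[(0.4777, 0.2347, 0.0662, array([0.4774, 0.2344])), (0.4876, 0.319, 0.0513, array([0.4876, 0.3189]))]
[(0.4743, 0.2386, 0.0683, array([0.4741, 0.2383])), (0.4846, 0.3256, 0.0529, array([0.4846, 0.3255]))]
[(0.5917, 0.34, 0.06, array([0.5923, 0.34  ]))]
[0.34429378 0.39219969 0.12      ] [ -1.19898674 -20.98248014  10.98849837]
```

{"api": "move_arm", "payload": {"commands": [[[0, -3, 0, 0, 0, -0.18, 1], [-0.2, -6, 1, 0, 0, -0.36, 1], [-0.4, -9, 3, 0, 0, -0.54, 1], [-0.6, -12, 5, 0, 0, -0.72, 1], [-0.8, -15, 7, 0, 0, -0.9, 1], [-1, -18, 9, 0, 0, -1.08, 0.8], [-1.2, -20, 11, 0, 0, -1.26, 0.8], [-1.4, -21, 11, 0, 0, -1.44, 0.8]]]}}

```text
time_s: 10.95
tcp_pos: [0.4833, 0.3246, 0.2473]
tcp_rot: [0.744, 0.668, -0.002, -0.001]
wrist_force: [0.2, -0.5, 0.5]
opening: 0.797
gripper_force: 0.0
```

{"api": "move_arm", "payload": {"commands": [[[0, 0, 0, 0, 0, -0.13, 0.8], [0, 0, 0, 0, 0, -0.13, 0.8], [0, 0, 0, 0, 0, -0.13, 0.8], [0, 0, 0, 0, 0, -0.13, 0.8]]]}}

```text
time_s: 11.45
tcp_pos: [0.4842, 0.3245, 0.25]
tcp_rot: [0.703, 0.712, 0.0, 0.0]
wrist_force: [0.1, -0.7, 0.1]
opening: 0.799
gripper_force: 0.0
```

```bash
cat > look.py <<'E'
from h import *
import sys
k,z=sys.argv[1],float(sys.argv[2])
st=bot.get_state(); I=bot.camera("wrist"); cv2.imwrite("pics/last.png",I); W=cam("wrist",st)
print(st["tcp_pos"].round(4),"yaw",R.from_quat(st["tcp_rot"]).as_matrix()[:2,0].round(3),st["qpos"][5].round(2))
for l in lids(I,W,k,z): print(l,local([l[0],l[1],.08],st).round(2))
E
python3 look.py dark .05
```

```text
[0.4842 0.3245 0.25  ] yaw [-0.013  1.   ] 0.44
(0.4823, 0.3318, 0.052, array([0.4826, 0.3322])) [ 0.73 -0.19 17.  ]
```

{"api": "move_arm", "payload": {"commands": [[[0.4, -0.2, 5, 0, 0, 0, 0.85], [0.4, -0.2, 10, 0, 0, 0, 0.85], [0.4, -0.2, 14, 0, 0, 0, 0.85], [0.4, -0.2, 16, 0, 0, 0, 0.85], [0.4, -0.2, 16, 0, 0, 0, 0.6], [0.4, -0.2, 16, 0, 0, 0, 0.5], [0.4, -0.2, 16, 0, 0, 0, 0.5], [0.4, -0.2, 16, 0, 0, 0, 0.5]]], "squeeze": 25}}

```text
time_s: 12.5
tcp_pos: [0.4825, 0.3291, 0.0911]
tcp_rot: [0.702, 0.712, 0.001, 0.0]
wrist_force: [-0.7, -0.6, -0.2]
opening: 0.57
gripper_force: 19.3
```

{"api": "move_arm", "payload": {"commands": [[[0, 0, 0, 0, 0, 0, 0.85], [0, 0, 0, 0, 0, 0, 0.85], [0, 0, 0, 0, 0, 0.18, 0.85], [0, 0, 0, 0, 0, 0.36, 0.85], [0, 0, 0, 0, 0, 0.54, 0.85], [0, 0, 0, 0, 0, 0.72, 0.85], [0, 0, 0, 0, 0, 0.9, 0.85], [0, 0, 0, 0, 0, 1.08, 0.85]]]}}

```text
time_s: 13.5
tcp_pos: [0.482, 0.3288, 0.09]
tcp_rot: [0.969, 0.247, 0.0, -0.0]
wrist_force: [0.1, 0.5, 0.4]
opening: 0.853
gripper_force: 0.0
```

{"api": "move_arm", "payload": {"commands": [[[0, 0, 0, 0, 0, 0.17, 0.85], [0, 0, 0, 0, 0, 0.34, 0.85], [0, 0, 0, 0, 0, 0.5, 0.85], [0, 0, 0, 0, 0, 0.5, 0.5], [0, 0, 0, 0, 0, 0.5, 0.5], [0, 0, 0, 0, 0, 0.5, 0.5], [0, 0, 0, 0, 0, 0.5, 0.5]]], "squeeze": 50}}

```text
time_s: 14.38
tcp_pos: [0.4823, 0.3289, 0.0903]
tcp_rot: [1.0, 0.003, 0.0, -0.0]
wrist_force: [0.1, -0.4, 3.3]
opening: 0.556
gripper_force: 51.5
```

{"api": "move_arm", "payload": {"commands": [[[0, 0, -4, 0, 0, 0, 0.4], [0, 0, -9, 0, 0, 0, 0.4], [2, 3, -14, 0, 0, 0, 0.4], [5, 8, -15, 0, 0, 0, 0.4], [8, 14, -15, 0, 0, 0, 0.4], [10, 20, -15, 0, 0, 0, 0.4], [13, 26, -15, 0, 0, 0, 0.4], [15.5, 32, -15, 0, 0, 0, 0.4]]]}}

```text
time_s: 15.38
tcp_pos: [0.6339, 0.019, 0.2392]
tcp_rot: [1.0, 0.003, -0.0, -0.0]
wrist_force: [0.8, 0.8, 0.0]
opening: 0.552
gripper_force: 51.9
```

```bash
python3 -c "
from h import *
s=bot.get_state();print(s['tcp_pos'],s['opening'],s['gripper_force'],s['wrist_force'],local([.6665,-.049,.25]),local([.6665,-.049,.0955]))"
```

```text
[0.6339129  0.0190361  0.23919432] 0.5523400243139268 51.8856237642467 [0.79247987 0.79430343 0.02300149] [ 3.2182722   6.82190775 -1.08638306] [ 3.23270946  6.82826479 14.36360889]
```

{"api": "move_arm", "payload": {"commands": [[[2.9, 5.8, 0, 0, 0, 0, 0.4], [2.9, 5.8, 3, 0, 0, 0, 0.4], [2.9, 5.8, 6, 0, 0, 0, 0.4], [2.9, 5.8, 9, 0, 0, 0, 0.4], [2.9, 5.8, 9, 0, 0, 0, 0.4], [2.9, 5.8, 9, 0, 0, 0, 0.4]]]}}

```text
time_s: 16.12
tcp_pos: [0.6633, -0.037, 0.1507]
tcp_rot: [1.0, 0.003, 0.0, 0.0]
wrist_force: [1.7, 0.6, -1.1]
opening: 0.553
gripper_force: 52.0
```

{"api": "move_arm", "payload": {"commands": [[[0.3, 1.2, 0, 0, 0, 0, 0.4], [0.3, 1.2, 2, 0, 0, 0, 0.4], [0.3, 1.2, 3.5, 0, 0, 0, 0.4], [0.3, 1.2, 4.5, 0, 0, 0, 0.4], [0.3, 1.2, 5.2, 0, 0, 0, 0.4], [0.3, 1.2, 5.5, 0, 0, 0, 0.4], [0.3, 1.2, 5.5, 0, 0, 0, 0.4]]]}}

```text
time_s: 17.0
tcp_pos: [0.6664, -0.0489, 0.0954]
tcp_rot: [1.0, 0.003, 0.0, 0.0]
wrist_force: [1.2, -0.2, -1.2]
opening: 0.559
gripper_force: 52.2
```

{"api": "move_arm", "payload": {"commands": [[[0, 0, 0, 0, 0, 0, 0.7], [0, 0, 0, 0, 0, 0, 0.7], [0, 0, -2, 0, 0, 0, 0.7], [0, 0, -6, 0, 0, 0, 0.8], [0, 0, -12, 0, 0, -0.18, 1], [0, 0, -18, 0, 0, -0.36, 1], [0, -5, -18, 0, 0, -0.54, 1], [-1, -11, -18, 0, 0, -0.72, 1]]]}}

```text
time_s: 18.0
tcp_pos: [0.6565, 0.0609, 0.2786]
tcp_rot: [0.934, 0.356, 0.002, 0.001]
wrist_force: [0.5, -0.2, -0.3]
opening: 0.996
gripper_force: 0.0
```

```bash
python3 -c "
from h import *
s=bot.get_state();print(s['tcp_pos'],local([.592,.335,.26]),R.from_quat(s['tcp_rot']).as_matrix()[:2,0])"
```

```text
[0.65652679 0.06094734 0.27857624] [ 13.41755477 -24.75468746   1.8196462 ] [0.74631336 0.66558341]
```

```bash
python3 -c "
from h import *
S,D=cam('scene'),cam('side')
print(plane(D,(132,296),0),plane(S,(262,131),0),tri([ray(S,(265,68)),ray(D,(102,222))]))"
```

```text
[7.51438267e-01 3.45417996e-01 1.11022302e-16] [0.73513377 0.31118518 0.        ] [0.77525396 0.33848643 0.24698884]
```

{"api": "move_arm", "payload": {"commands": [[[3, -5, 0, 0, 0, -0.18, 1], [6, -10, 0, 0, 0, -0.36, 1], [9, -15, 0.5, 0, 0, -0.54, 1], [11, -20, 1, 0, 0, -0.72, 1], [13, -24, 2, 0, 0, -0.85, 1], [13.4, -24.7, 2, 0, 0, -0.85, 1], [13.4, -24.7, 2, 0, 0, -0.85, 1]]]}}

```text
time_s: 18.88
tcp_pos: [0.5921, 0.3349, 0.2562]
tcp_rot: [0.706, 0.709, 0.001, 0.0]
wrist_force: [0.9, -0.3, -0.0]
opening: 1.005
gripper_force: 0.0
```

```bash
python3 look.py white .062
```

```text
[0.5921 0.3349 0.2562] yaw [-0.004  1.   ] 0.4
```

Run:
```python
from h import *
I=cv2.imread("pics/last.png"); W=cam("wrist"); g=I.min(2)
p=proj(W,[.592,.34,.062])[0]; print(p, I[int(p[1]),int(p[0])])
for t in(150,170,190,200,210,220,230):
    m=cv2.morphologyEx((g>t).astype(np.uint8),cv2.MORPH_OPEN,np.ones((5,5)))
    for c in cv2.findContours(m,cv2.RETR_EXTERNAL,cv2.CHAIN_APPROX_NONE)[0]:
        if cv2.contourArea(c)>1500: print(t,cv2.boundingRect(c),cv2.contourArea(c))
```

```text
[281.68568555 198.29667174] [141 157 164]
150 (168, 356, 78, 51) 2138.5
150 (192, 253, 94, 87) 4253.0
150 (76, 138, 132, 110) 7966.5
150 (259, 98, 301, 157) 15693.0
150 (0, 98, 176, 69) 6611.0
170 (170, 356, 75, 49) 1929.5
170 (194, 271, 89, 68) 3049.0
```

View pics/last.png

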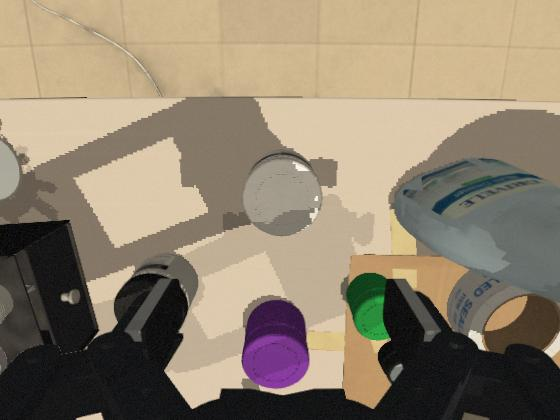

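{"api": "move_arm", "payload": {"commands": [[[0.7, 0, 5, 0, 0, 0, 1], [0.7, 0, 10, 0, 0, 0, 1], [0.7, 0, 14, 0, 0, 0, 1], [0.7, 0, 15.5, 0, 0, 0, 1], [0.7, 0, 15.6, 0, 0, 0, 0.65], [0.7, 0, 15.6, 0, 0, 0, 0.6], [0.7, 0, 15.6, 0, 0, 0, 0.6], [0.7, 0, 15.6, 0, 0, 0, 0.6]]], "squeeze": 25}}

```text
time_s: 19.92
tcp_pos: [0.5926, 0.342, 0.1004]
tcp_rot: [0.706, 0.709, 0.001, 0.0]
wrist_force: [-0.7, -0.8, 2.8]
opening: 0.728
gripper_force: 27.9
```

{"api": "move_arm", "payload": {"commands": [[[0, 0, 0, 0, 0, 0, 1], [0, 0, 0, 0, 0, 0, 1], [0, 0, 0, 0, 0, 0.18, 1], [0, 0, 0, 0, 0, 0.36, 1], [0, 0, 0, 0, 0, 0.54, 1], [0, 0, 0, 0, 0, 0.72, 1], [0, 0, 0, 0, 0, 0.9, 1], [0, 0, 0, 0, 0, 1.08, 1]]]}}

```text
time_s: 20.92
tcp_pos: [0.5918, 0.3417, 0.0988]
tcp_rot: [0.97, 0.242, -0.0, 0.0]
wrist_force: [0.0, 0.4, -0.0]
opening: 0.999
gripper_force: 0.0
```

{"api": "move_arm", "payload": {"commands": [[[0, 0, 0, 0, 0, 0.17, 1], [0, 0, 0, 0, 0, 0.34, 1], [0, 0, 0, 0, 0, 0.5, 1], [0, 0, 0, 0, 0, 0.5, 0.6], [0, 0, 0, 0, 0, 0.5, 0.6], [0, 0, 0, 0, 0, 0.5, 0.6], [0, 0, 0, 0, 0, 0.5, 0.6]]], "squeeze": 50}}

```text
time_s: 21.8
tcp_pos: [0.5922, 0.3418, 0.0992]
tcp_rot: [1.0, -0.002, 0.0, -0.0]
wrist_force: [0.3, 0.9, 1.1]
opening: 0.72
gripper_force: 54.6
```

{"api": "move_arm", "payload": {"commands": [[[0, 0, -4, 0, 0, 0, 0.5], [0, 0, -9, 0, 0, 0, 0.5], [0, 2, -14, 0, 0, 0, 0.5], [-1, 7, -16, 0, 0, 0, 0.5], [-2, 12.5, -16, 0, 0, 0, 0.5], [-3, 18, -16, 0, 0, 0, 0.5], [-4, 24, -16, 0, 0, 0, 0.5], [-5.3, 30, -16, 0, 0, 0, 0.5]]]}}

```text
time_s: 22.8
tcp_pos: [0.5366, 0.0403, 0.2585]
tcp_rot: [1.0, -0.002, -0.0, 0.0]
wrist_force: [1.1, -0.5, -0.7]
opening: 0.724
gripper_force: 54.9
```

{"api": "move_arm", "payload": {"commands": [[[0, 5, 0, 0, 0, 0, 0.5], [0, 8.5, 0, 0, 0, 0, 0.5], [0, 9, 0, 0, 0, 0, 0.5], [0, 9, 0, 0, 0, 0, 0.5]]]}}

```text
time_s: 23.3
tcp_pos: [0.5368, -0.0478, 0.2585]
tcp_rot: [1.0, -0.003, -0.0, -0.0]
wrist_force: [-0.3, -0.0, -1.6]
opening: 0.721
gripper_force: 55.0
```

{"api": "move_arm", "payload": {"commands": [[[0.25, 0.1, 4, 0, 0, 0, 0.5], [0.25, 0.1, 8, 0, 0, 0, 0.5], [0.25, 0.1, 11, 0, 0, 0, 0.5], [0.25, 0.1, 12.5, 0, 0, 0, 0.5], [0.25, 0.1, 12.5, 0, 0, 0, 0.5], [0.25, 0.1, 12.5, 0, 0, 0, 0.5]]]}}

```text
time_s: 24.05
tcp_pos: [0.5405, -0.0489, 0.1353]
tcp_rot: [1.0, -0.002, 0.001, 0.0]
wrist_force: [-0.4, -0.4, -1.4]
opening: 0.722
gripper_force: 55.0
```

{"api": "move_arm", "payload": {"commands": [[[0, 0, 0.7, 0, 0, 0, 0.5], [0, 0, 1.4, 0, 0, 0, 0.5], [0, 0, 2.1, 0, 0, 0, 0.5], [0, 0, 2.7, 0, 0, 0, 0.5], [0, 0, 2.7, 0, 0, 0, 0.5], [0, 0, 2.7, 0, 0, 0, 0.5]]]}}

```text
time_s: 24.8
tcp_pos: [0.5396, -0.0491, 0.1069]
tcp_rot: [1.0, -0.002, 0.0, 0.0]
wrist_force: [-0.3, -0.4, -1.9]
opening: 0.721
gripper_force: 55.0
```

{"api": "move_arm", "payload": {"commands": [[[0, 0, 0.25, 0, 0, 0, 0.5], [0, 0, 0.25, 0, 0, 0, 0.82], [0, 0, 0.25, 0, 0, 0, 0.82], [0, 0, 0.25, 0, 0, 0, 0.82], [0, 0, -2, 0, 0, 0, 0.82], [0, 0, -6, 0, 0, 0, 0.82], [0, 0, -12, 0, 0, 0, 1], [0, -3, -17, 0, 0, 0, 1]]]}}

```text
time_s: 25.8
tcp_pos: [0.54, -0.0201, 0.2794]
tcp_rot: [1.0, -0.004, 0.001, 0.0]
wrist_force: [0.7, 0.6, 0.5]
opening: 0.998
gripper_force: 0.0
```

```bash
python3 -c "
from h import *
s=bot.get_state();print(s['tcp_pos'],s['wrist_force'],local([.47,.22,.30]),R.from_quat(s['tcp_rot']).as_matrix()[:2,0])"
```

```text
[ 0.53998665 -0.02008473  0.27942791] [0.70754572 0.64386853 0.50160377] [ -7.1757685  -23.95335685  -2.08931394] [ 0.99996996 -0.00753961]
```

{"api": "move_arm", "payload": {"commands": [[[-1.5, -5, -1, 0, 0, 0, 1], [-3, -10, -1.5, 0, 0, 0, 1], [-4.5, -15, -2, 0, 0, 0, 1], [-6, -20, -2, 0, 0, 0, 1], [-7, -23.5, -2, 0, 0, 0, 1], [-7, -23.5, -2, 0, 0, 0, 1], [-7, -23.5, -2, 0, 0, 0, 1]]]}}

```text
time_s: 26.68
tcp_pos: [0.4709, 0.216, 0.2969]
tcp_rot: [1.0, -0.002, 0.0, 0.0]
wrist_force: [0.1, 0.1, 0.2]
opening: 0.998
gripper_force: 0.0
```

```bash
python3 look.py dark .062
```

```text
[0.4709 0.216  0.2969] yaw [ 1.    -0.004] 1.85
(0.4762, 0.2365, 0.0641, array([0.4765, 0.2364])) [ 0.52 -2.07 21.69]
```

{"api": "move_arm", "payload": {"commands": [[[0.6, -1.95, 6, 0, 0, 0, 1], [0.6, -1.95, 12, 0, 0, 0, 1], [0.6, -1.95, 17, 0, 0, 0, 1], [0.6, -1.95, 19.5, 0, 0, 0, 1], [0.6, -1.95, 19.7, 0, 0, 0, 0.6], [0.6, -1.95, 19.7, 0, 0, 0, 0.6], [0.6, -1.95, 19.7, 0, 0, 0, 0.6], [0.6, -1.95, 19.7, 0, 0, 0, 0.6]]], "squeeze": 50}}

```text
time_s: 27.72
tcp_pos: [0.4777, 0.2359, 0.1011]
tcp_rot: [1.0, -0.002, 0.001, -0.0]
wrist_force: [0.3, 0.2, -0.7]
opening: 0.72
gripper_force: 54.4
```

{"api": "move_arm", "payload": {"commands": [[[0, 0, -1, 0, 0, 0, 0.5], [3, 0, -1, 0, 0, 0, 0.5], [6, 0, -1, 0, 0, 0, 0.5], [6, 0, -0.3, 0, 0, 0, 0.5], [6, 0, -0.1, 0, 0, 0, 0.5], [6, 0, -0.1, 0, 0, 0, 1], [6, 0, -0.1, 0, 0, 0, 1], [6, 0, -0.1, 0, 0, 0, 1]]]}}

```text
time_s: 28.72
tcp_pos: [0.5369, 0.2356, 0.1013]
tcp_rot: [1.0, -0.002, 0.0, -0.0]
wrist_force: [1.4, -0.8, -0.2]
opening: 1.004
gripper_force: 0.0
```

{"api": "move_arm", "payload": {"commands": [[[0, 0, 0, 0, 0, 0, 0.6], [0, 0, 0, 0, 0, 0, 0.6], [0, 0, 0, 0, 0, 0, 0.6], [0, 0, -1, 0, 0, 0, 0.5], [-2, -4, -1, 0, 0, 0, 0.5], [-3, -8, -1, 0, 0, 0, 0.5], [-3, -8, -0.3, 0, 0, 0, 0.5], [-3, -8, -0.1, 0, 0, 0, 0.5]]]}}

```text
time_s: 29.72
tcp_pos: [0.5067, 0.3154, 0.1015]
tcp_rot: [1.0, -0.002, -0.001, 0.0]
wrist_force: [-5.8, 1.3, 12.9]
opening: 0.722
gripper_force: 55.8
```

{"api": "move_arm", "payload": {"commands": [[[0, 0, 0, 0, 0, 0, 0.8], [0, 0, 0, 0, 0, 0, 1], [0, 0, 0, 0, 0, -0.18, 1], [0, 0, 0, 0, 0, -0.36, 1], [0, 0, 0, 0, 0, -0.54, 1], [0, 0, 0, 0, 0, -0.72, 1], [0, 0, 0, 0, 0, -0.9, 1], [0, 0, 0, 0, 0, -1.08, 1]]]}}

```text
time_s: 30.72
tcp_pos: [0.5077, 0.315, 0.102]
tcp_rot: [0.858, 0.514, 0.0, 0.0]
wrist_force: [-0.2, -0.2, 0.6]
opening: 1.001
gripper_force: 0.0
```

{"api": "move_arm", "payload": {"commands": [[[0, 0, 0, 0, 0, -0.17, 1], [0, 0, 0, 0, 0, -0.34, 1], [0, 0, 0, 0, 0, -0.49, 1], [0, 0, 0, 0, 0, -0.49, 0.6], [0, 0, 0, 0, 0, -0.49, 0.6], [0, 0, 0, 0, 0, -0.49, 0.6], [0, 0, 0, 0, 0, -0.49, 0.6]]], "squeeze": 25}}

```text
time_s: 31.6
tcp_pos: [0.5077, 0.3155, 0.1023]
tcp_rot: [0.709, 0.705, 0.0, 0.0]
wrist_force: [0.6, -0.9, 3.2]
opening: 0.728
gripper_force: 27.7
```

{"api": "move_arm", "payload": {"commands": [[[0, 0, 0, 0, 0, 0, 1], [0, 0, 0, 0, 0, 0, 1], [0, 0, 0, 0, 0, 0.18, 1], [0, 0, 0, 0, 0, 0.36, 1], [0, 0, 0, 0, 0, 0.54, 1], [0, 0, 0, 0, 0, 0.72, 1], [0, 0, 0, 0, 0, 0.9, 1], [0, 0, 0, 0, 0, 1.08, 1]]]}}

```text
time_s: 32.6
tcp_pos: [0.5071, 0.3157, 0.1016]
tcp_rot: [0.971, 0.237, -0.0, -0.0]
wrist_force: [0.7, -0.2, -0.7]
opening: 0.999
gripper_force: 0.0
```

{"api": "move_arm", "payload": {"commands": [[[0, 0, 0, 0, 0, 0.17, 1], [0, 0, 0, 0, 0, 0.34, 1], [0, 0, 0, 0, 0, 0.49, 1], [0, 0, 0, 0, 0, 0.49, 0.6], [0, 0, 0, 0, 0, 0.49, 0.6], [0, 0, 0, 0, 0, 0.49, 0.6], [0, 0, 0, 0, 0, 0.49, 0.6]]], "squeeze": 50}}

```text
time_s: 33.48
tcp_pos: [0.5075, 0.3157, 0.1021]
tcp_rot: [1.0, -0.002, 0.0, -0.0]
wrist_force: [-0.6, 0.9, 1.3]
opening: 0.721
gripper_force: 54.6
```

{"api": "move_arm", "payload": {"commands": [[[0, 0, -4, 0, 0, 0, 0.5], [0, 0, -9, 0, 0, 0, 0.5], [0, 2, -14, 0, 0, 0, 0.5], [-1, 7, -15, 0, 0, 0, 0.5], [-2, 12.5, -15, 0, 0, 0, 0.5], [-3, 18, -15, 0, 0, 0, 0.5], [-3.5, 24, -15, 0, 0, 0, 0.5], [-3.9, 29.5, -15, 0, 0, 0, 0.5]]]}}

```text
time_s: 34.48
tcp_pos: [0.4659, 0.0191, 0.2515]
tcp_rot: [1.0, -0.002, -0.0, 0.0]
wrist_force: [0.2, 0.3, -0.9]
opening: 0.725
gripper_force: 54.9
```

{"api": "move_arm", "payload": {"commands": [[[0, 5, 0, 0, 0, 0, 0.5], [0, 6.8, 0, 0, 0, 0, 0.5], [0, 6.8, 0, 0, 0, 0, 0.5], [0, 6.8, 0, 0, 0, 0, 0.5]]]}}

```text
time_s: 34.98
tcp_pos: [0.4663, -0.0466, 0.2515]
tcp_rot: [1.0, -0.002, -0.0, -0.0]
wrist_force: [-0.0, 0.2, -0.9]
opening: 0.718
gripper_force: 55.0
```

{"api": "move_arm", "payload": {"commands": [[[0.2, 0.25, 4, 0, 0, 0, 0.5], [0.2, 0.25, 8, 0, 0, 0, 0.5], [0.2, 0.25, 10.5, 0, 0, 0, 0.5], [0.2, 0.25, 11.5, 0, 0, 0, 0.5], [0.2, 0.25, 11.5, 0, 0, 0, 0.5], [0.2, 0.25, 11.5, 0, 0, 0, 0.5]]]}}

```text
time_s: 35.72
tcp_pos: [0.4695, -0.0496, 0.1382]
tcp_rot: [1.0, -0.002, 0.001, 0.0]
wrist_force: [-0.4, -1.1, -1.6]
opening: 0.725
gripper_force: 55.0
```

{"api": "move_arm", "payload": {"commands": [[[0, 0, 0.7, 0, 0, 0, 0.5], [0, 0, 1.4, 0, 0, 0, 0.5], [0, 0, 2.1, 0, 0, 0, 0.5], [0, 0, 2.7, 0, 0, 0, 0.5], [0, 0, 2.7, 0, 0, 0, 0.5], [0, 0, 2.7, 0, 0, 0, 0.5]]]}}

```text
time_s: 36.48
tcp_pos: [0.4686, -0.0498, 0.1099]
tcp_rot: [1.0, -0.002, -0.0, -0.0]
wrist_force: [0.5, 0.8, -1.0]
opening: 0.719
gripper_force: 55.0
```

Lower the last bit, release, rise, and look from above.

{"api": "move_arm", "payload": {"commands": [[[0, 0, 0.25, 0, 0, 0, 0.5], [0, 0, 0.25, 0, 0, 0, 0.82], [0, 0, 0.25, 0, 0, 0, 0.82], [0, 0, 0.25, 0, 0, 0, 0.82], [0, 0, -2, 0, 0, 0, 0.82], [0, 0, -7, 0, 0, 0, 0.82], [0, 0, -13, 0, 0, 0, 1], [2, 0, -19, 0, 0, 0, 1]]]}}

```text
time_s: 37.48
tcp_pos: [0.4875, -0.0496, 0.3009]
tcp_rot: [1.0, -0.003, -0.0, -0.0]
wrist_force: [1.1, -0.7, 0.5]
opening: 0.998
gripper_force: 0.0
```

{"api": "move_arm", "payload": {"commands": [[[4, 0, -5, 0, 0, 0, 1], [7.5, 0, -7, 0, 0, 0, 1], [7.5, 0, -7, 0, 0, 0, 1], [7.5, 0, -7, 0, 0, 0, 1]]]}}

```text
time_s: 37.98
tcp_pos: [0.5625, -0.05, 0.3679]
tcp_rot: [1.0, -0.002, -0.001, -0.0]
wrist_force: [-0.8, -0.5, 0.0]
opening: 0.996
gripper_force: 0.0
```

Run:
```python
from h import *
st=bot.get_state(); I=bot.camera("wrist"); cv2.imwrite("pics/w3.png",I);print(st["tcp_pos"])
import json; json.dump({k:np.array(v).tolist() for k,v in st.items()},open("w3.json","w"))
```

```text
[ 0.56250392 -0.05004797  0.3679283 ]
```

View pics/w3.png

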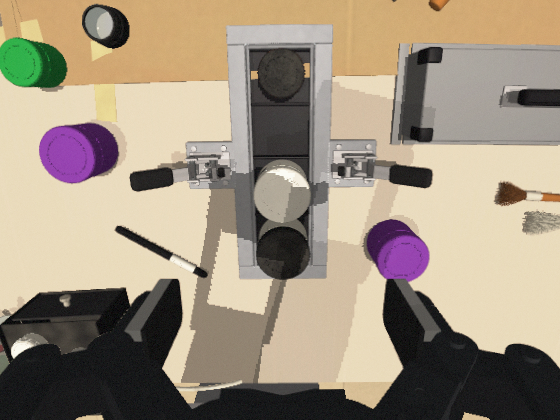

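Run:
```python
from h import *
import json
W=cam("wrist",json.load(open("w3.json")))
c=[plane(W,p,.012) for p in[(228,27),(331,26),(326,277),(239,277)]]
print(np.round(c,4),np.mean(c,0))
for n,u,z in[("Ltip",(153,181),.090),("Rtip",(411,177),.09)]: print(n,plane(W,u,z).round(4))
print(local([.6457,-.3349,.30]))
```

```text
[[ 0.7174  0.0087  0.012 ]
 [ 0.7178 -0.104   0.012 ]
 [ 0.4115 -0.1083  0.012 ]
 [ 0.4121  0.0095  0.012 ]] [ 0.56470805 -0.04852131  0.012     ]
Ltip [0.563  0.0811 0.09  ]
Rtip [ 0.5658 -0.1799  0.09  ]
[ 8.51181675 28.45035463  6.72769674]
```

{"api": "move_arm", "payload": {"commands": [[[1, 3.5, 0, 0, 0, -0.18, 1], [2, 7, 0, 0, 0, -0.36, 1], [3, 11, 1, 0, 0, -0.54, 1], [4, 15, 2, 0, 0, -0.72, 1], [5, 19, 3, 0, 0, -0.9, 1], [6.5, 22.5, 4, 0, 0, -1.08, 0.8], [7.5, 25.5, 6, 0, 0, -1.26, 0.6], [8.5, 28.5, 7, 0, 0, -1.44, 0.5]]]}}

```text
time_s: 39.02
tcp_pos: [0.6456, -0.336, 0.2964]
tcp_rot: [0.752, 0.66, -0.001, -0.002]
wrist_force: [0.5, 0.2, -0.5]
opening: 0.498
gripper_force: 0.0
```

{"api": "move_arm", "payload": {"commands": [[[0, 0, 0, 0, 0, -0.13, 0.5], [0, 0, 0, 0, 0, -0.13, 0.5], [0, 0, 0, 0, 0, -0.13, 0.5], [0, 0, 0, 0, 0, -0.13, 0.5]]]}}

```text
time_s: 39.52
tcp_pos: [0.6468, -0.3351, 0.2996]
tcp_rot: [0.709, 0.705, 0.0, 0.0]
wrist_force: [0.6, -0.8, 0.2]
opening: 0.499
gripper_force: 0.0
```

Run:
```python
from h import *
st=bot.get_state(); I=bot.camera("wrist"); cv2.imwrite("pics/w4.png",I);print(st["tcp_pos"],R.from_quat(st['tcp_rot']).as_matrix()[:2,0])
print(local([.6457,-.3349,.152]))
W=cam("wrist",st)
# bar: dark pixels near expected location
m=(cv2.medianBlur(I,3).max(2)<60).astype(np.uint8)
for c in cv2.findContours(m,cv2.RETR_EXTERNAL,cv2.CHAIN_APPROX_NONE)[0]:
    P=np.array([plane(W,p,.101)[:2] for p in c.reshape(-1,2)])
    if cv2.contourArea(c)>800: r=cv2.minAreaRect(P.astype(np.float32)); print(r)
```

```text
[ 0.6468239  -0.33507355  0.29964052] [0.00657213 0.99997838]
[ 0.02590767 -0.12258004 14.76298344]
((0.6428377628326416, -0.47924157977104187), (0.1774500459432602, 0.5809938311576843), 89.6217269897461)
((0.7940014600753784, -0.2993740439414978), (0.030262505635619164, 0.023012682795524597), 53.94220733642578)
((0.6442863345146179, -0.3343507647514343), (0.11793185770511627, 0.014963056892156601), 89.59687042236328)
```

{"api": "move_arm", "payload": {"commands": [[[0, -0.15, 5, 0, 0, 0, 0.5], [0, -0.15, 10, 0, 0, 0, 0.5], [0, -0.15, 13, 0, 0, 0, 0.5], [0, -0.15, 14.6, 0, 0, 0, 0.5], [0, -0.15, 14.8, 0, 0, 0, 0.5], [0, -0.15, 14.8, 0, 0, 0, 0.5]]], "squeeze": 90}}

```text
time_s: 40.33
tcp_pos: [0.6463, -0.336, 0.1531]
tcp_rot: [0.709, 0.705, 0.0, 0.001]
wrist_force: [0.1, -0.4, 0.7]
opening: 0.499
gripper_force: 0.0
```

{"api": "move_arm", "payload": {"commands": [[[0, 0, 0, 0, 0, 0, 0], [0, 0, 0, 0, 0, 0, 0], [0, 0, 0, 0, 0, 0, 0], [0, 0, 0, 0, 0, 0, 0], [0, 0, 0, 0, 0, 0, 0], [0, 0, 0, 0, 0, 0, 0]]]}}

```text
time_s: 41.08
tcp_pos: [0.6458, -0.3361, 0.1532]
tcp_rot: [0.709, 0.705, 0.0, 0.001]
wrist_force: [-3.6, 1.1, 5.4]
opening: 0.158
gripper_force: 88.7
```

{"api": "move_arm", "payload": {"commands": [[[0, 0, -2, 0, 0, 0, 0], [0, 0, -5, 0, 0, 0, 0], [0, 0, -9, 0, 0, 0, 0], [0, 0, -12, 0, 0, 0, 0], [0, 0, -13.5, 0, 0, 0, 0], [3, -2, -13.5, 0, 0, 0.17, 0], [6, -4, -13.5, 0, 0, 0.34, 0], [9, -6, -13.5, 0, 0, 0.51, 0]]]}}

```text
time_s: 42.08
tcp_pos: [0.5847, -0.244, 0.2851]
tcp_rot: [0.866, 0.501, -0.0, -0.001]
wrist_force: [0.3, 0.2, -4.2]
opening: 0.155
gripper_force: 88.5
```

```bash
python3 -c "
from h import *
s=bot.get_state();print(s['tcp_pos'],s['opening'],s['wrist_force'],local([.565,-.048,.287]),R.from_quat(s['tcp_rot']).as_rotvec(), np.degrees(np.arctan2(*R.from_quat(s['tcp_rot']).as_matrix()[[1,0],0])))"
```

```text
[ 0.5846956  -0.24404221  0.28507476] 0.1549895161119153 [ 0.30823172  0.16279279 -4.20502482] [ 16.01648011 -11.47550812  -0.16363419] [-2.71734662e+00 -1.57256236e+00  1.42140452e-03] 60.116988492648126
```

{"api": "move_arm", "payload": {"commands": [[[3, -2, 0, 0, 0, 0.18, 0], [6, -4.3, 0, 0, 0, 0.36, 0], [9, -6.5, 0, 0, 0, 0.54, 0], [12, -8.6, 0, 0, 0, 0.72, 0], [14.5, -10.4, 0, 0, 0, 0.9, 0], [16, -11.5, 0, 0, 0, 1.05, 0], [16, -11.5, 0, 0, 0, 1.05, 0], [16, -11.5, 0, 0, 0, 1.05, 0]]]}}

```text
time_s: 43.08
tcp_pos: [0.5646, -0.0498, 0.2858]
tcp_rot: [1.0, 0.004, -0.0, 0.0]
wrist_force: [0.2, 0.6, -4.0]
opening: 0.153
gripper_force: 88.5
```

```bash
cat > st.py <<'E'
from h import *
s=bot.get_state(); I=bot.camera("wrist"); cv2.imwrite("pics/last.png",I); W=cam("wrist",s)
print(s['time_s'],s['tcp_pos'].round(4),s['opening'],s['wrist_force'].round(1),"yawdeg",np.degrees(np.arctan2(*R.from_quat(s['tcp_rot']).as_matrix()[[1,0],0])).round(2),local([.5648,-.048,.195]).round(2))
E
python3 st.py
```

```text
43.075 [ 0.5646 -0.0498  0.2858] 0.15309436557477948 [ 0.2  0.6 -4. ] yawdeg 0.43 [ 0.02 -0.2   9.09]
```

{"api": "move_arm", "payload": {"commands": [[[0, -0.2, 3, 0, 0, 0.007, 0], [0, -0.2, 5.5, 0, 0, 0.007, 0], [0, -0.2, 7.5, 0, 0, 0.007, 0], [0, -0.2, 8.7, 0, 0, 0.007, 0], [0, -0.2, 8.7, 0, 0, 0.007, 0], [0, -0.2, 8.7, 0, 0, 0.007, 0]]]}}

```text
time_s: 43.88
tcp_pos: [0.5654, -0.0476, 0.2002]
tcp_rot: [1.0, -0.001, 0.001, 0.0]
wrist_force: [-0.4, 0.4, -4.4]
opening: 0.157
gripper_force: 88.4
```

```bash
python3 st.py
python3 - <<'E'
from h import *
cv2.imwrite("pics/s3.png",np.hstack([cv2.resize(bot.camera("side")[160:300,180:380],None,fx=2,fy=2.5),cv2.resize(bot.camera("wrist"),(400,350))]))
E
```

```text
43.875 [ 0.5654 -0.0476  0.2002] 0.15668100672846244 [-0.4  0.4 -4.4] yawdeg -0.1 [-0.07  0.05  0.54]
```

View pics/s3.png

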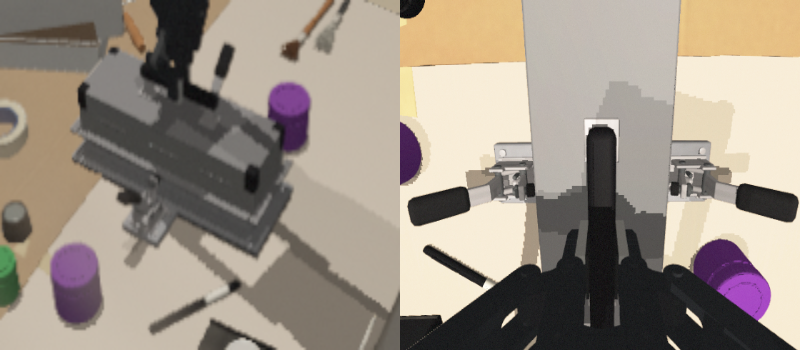

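{"api": "move_arm", "payload": {"commands": [[[-0.05, 0, 0.8, 0, 0, 0, 0], [-0.05, 0, 1.6, 0, 0, 0, 0], [-0.05, 0, 2.2, 0, 0, 0, 0], [-0.05, 0, 2.7, 0, 0, 0, 0], [-0.05, 0, 3.0, 0, 0, 0, 0], [-0.05, 0, 3.2, 0, 0, 0, 0], [-0.05, 0, 3.2, 0, 0, 0, 0]]]}}

```text
time_s: 44.9
tcp_pos: [0.5643, -0.0473, 0.1672]
tcp_rot: [1.0, -0.001, -0.0, -0.0]
wrist_force: [0.3, -0.1, -4.6]
opening: 0.155
gripper_force: 88.5
```

{"api": "move_arm", "payload": {"commands": [[[0, 0, 0.2, 0, 0, 0, 0], [0, 0, 0.3, 0, 0, 0, 0], [0, 0, 0.4, 0, 0, 0, 0], [0, 0, 0.4, 0, 0, 0, 0]]]}}

```text
time_s: 45.4
tcp_pos: [0.5643, -0.0473, 0.1639]
tcp_rot: [1.0, -0.001, 0.0, 0.0]
wrist_force: [-3.1, 0.6, 3.3]
opening: 0.157
gripper_force: 89.4
```

{"api": "move_arm", "payload": {"commands": [[[0, 0, 0, 0, 0, 0, 0.5], [0, 0, 0, 0, 0, 0, 0.5], [0, 0, 0, 0, 0, 0, 0.5], [0, 0, -3, 0, 0, 0, 0.5], [0, 0, -8, 0, 0, 0, 0.3], [0, -3, -12, 0, 0, 0, 0], [0, -7, -12, 0, 0, 0, 0], [0, -12, -12, 0, 0, 0, 0]]], "squeeze": 40}}

```text
time_s: 46.4
tcp_pos: [0.565, 0.0732, 0.2844]
tcp_rot: [1.0, -0.002, 0.001, 0.0]
wrist_force: [-0.3, -0.3, -0.3]
opening: -0.001
gripper_force: 0.0
```

{"api": "move_arm", "payload": {"commands": [[[0, 0, 0, 0, 0, 0, 0], [0, 0, 0, 0, 0, 0, 0], [0, 0, 0, 0, 0, 0, 0]]]}}

```text
time_s: 46.78
tcp_pos: [0.5645, 0.0717, 0.2831]
tcp_rot: [1.0, -0.002, -0.0, 0.0]
wrist_force: [0.7, -0.3, -0.1]
opening: 0.003
gripper_force: 0.0
```

Run:
```python
from h import *
st=bot.get_state();print(st["tcp_pos"],st["opening"],bot.tip_extent,local([.565,.0805,.195]))
I=bot.camera("wrist"); cv2.imwrite("pics/s4.png",np.hstack([cv2.resize(bot.camera("side")[160:300,180:380],None,fx=2,fy=2.5),cv2.resize(I,(400,350))]))
```

```text
[0.56454031 0.07166036 0.28305169] 0.0027389313318202982 0.0726 [ 0.0447962  -0.88655656  8.80491447]
```

View pics/s4.png

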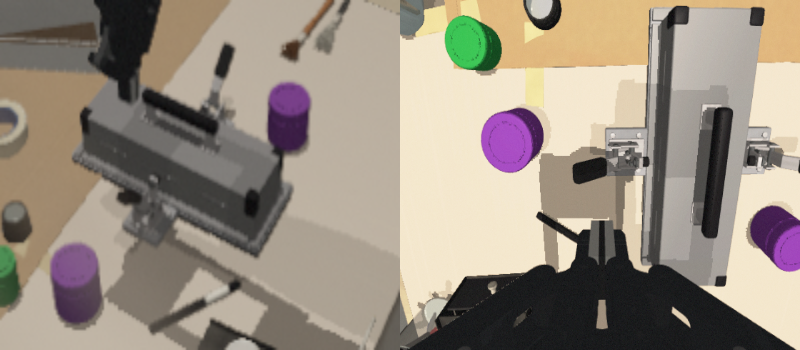

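{"api": "move_arm", "payload": {"commands": [[[0, -0.9, 6, 0, 0, 0, 0], [0, -0.9, 9.5, 0, 0, 0, 0], [0, -1.2, 11.2, 0, 0, 0, 0], [0, -1.5, 12.0, 0, 0, 0, 0], [0, -1.9, 12.7, 0, 0, 0, 0], [0, -1.9, 12.7, 0, 0, 0, 0]]]}}

```text
time_s: 47.62
tcp_pos: [0.5661, 0.0915, 0.159]
tcp_rot: [1.0, -0.001, 0.002, 0.0]
wrist_force: [-4.6, -4.2, 12.2]
opening: -0.003
gripper_force: 6.1
```

{"api": "move_arm", "payload": {"commands": [[[0, -0.4, 0.4, 0, 0, 0, 0], [0, -0.8, 0.9, 0, 0, 0, 0], [0, -1.1, 1.3, 0, 0, 0, 0], [0, -1.4, 1.7, 0, 0, 0, 0], [0, -1.6, 2.1, 0, 0, 0, 0], [0, -1.7, 2.4, 0, 0, 0, 0], [0, -1.7, 2.4, 0, 0, 0, 0]]]}}

```text
time_s: 48.5
tcp_pos: [0.5645, 0.1086, 0.1319]
tcp_rot: [1.0, -0.001, -0.0, 0.0]
wrist_force: [-0.4, 0.2, 0.1]
opening: -0.0
gripper_force: 0.0
```

{"api": "move_arm", "payload": {"commands": [[[0, 0, -4, 0, 0, 0, 0], [0, 0, -9, 0, 0, 0, 0], [0, 4, -12, 0, 0, 0, 0], [0, 9, -12, 0, 0, 0, 0], [0, 15, -12, 0, 0, 0, 0], [0, 21, -12, 0, 0, 0, 0], [0, 26, -12, 0, 0, 0, 0], [0, 28.7, -12, 0, 0, 0, 0]]]}}

```text
time_s: 49.5
tcp_pos: [0.5635, -0.1812, 0.2522]
tcp_rot: [1.0, -0.002, -0.0, 0.0]
wrist_force: [0.1, 0.2, -0.2]
opening: -0.004
gripper_force: 0.0
```

Run:
```python
from h import *
for i in range(2): st=bot.get_state(); bot.camera("wrist")
st=bot.get_state();print(st["tcp_pos"],st["opening"],local([.565,-.1785,.1926]))
```

```text
[ 0.56358916 -0.18141842  0.25206697] 0.0016296261794103639 [ 0.14059266 -0.29761074  5.94642288]
```

{"api": "move_arm", "payload": {"commands": [[[0.1, -0.3, 4, 0, 0, 0, 0], [0.1, -0.3, 6.4, 0, 0, 0, 0], [0.1, 0, 8.1, 0, 0, 0, 0], [0.1, 0.3, 8.9, 0, 0, 0, 0], [0.1, 0.7, 9.6, 0, 0, 0, 0], [0.1, 0.7, 9.6, 0, 0, 0, 0]]]}}

```text
time_s: 50.35
tcp_pos: [0.5661, -0.186, 0.1585]
tcp_rot: [1.0, -0.001, 0.001, 0.001]
wrist_force: [-4.0, 2.3, 11.9]
opening: -0.003
gripper_force: 6.1
```

{"api": "move_arm", "payload": {"commands": [[[0, 0.4, 0.4, 0, 0, 0, 0], [0, 0.8, 0.9, 0, 0, 0, 0], [0, 1.1, 1.3, 0, 0, 0, 0], [0, 1.4, 1.7, 0, 0, 0, 0], [0, 1.6, 2.1, 0, 0, 0, 0], [0, 1.7, 2.4, 0, 0, 0, 0], [0, 1.7, 2.4, 0, 0, 0, 0]]]}}

```text
time_s: 51.22
tcp_pos: [0.5649, -0.2021, 0.1319]
tcp_rot: [1.0, -0.001, -0.0, -0.0]
wrist_force: [-1.0, 0.2, 0.4]
opening: 0.001
gripper_force: 0.0
```

{"api": "move_arm", "payload": {"commands": [[[0, 0, -4, 0, 0, 0, 0], [0, 0, -9, 0, 0, 0, 0], [0, 0, -15, 0, 0, 0, 0], [-3, 0, -21, 0, 0, 0, 0], [-6, 0, -24, 0, 0, 0, 0], [-6, 0, -24, 0, 0, 0, 0]]]}}

```text
time_s: 51.98
tcp_pos: [0.5048, -0.2027, 0.3764]
tcp_rot: [1.0, -0.001, 0.003, 0.002]
wrist_force: [0.5, 0.0, -0.1]
opening: 0.003
gripper_force: 0.0
```

Run:
```python
from h import *
st=bot.get_state();print(st["tcp_pos"],st["time_s"])
I=bot.camera("wrist"); cv2.imwrite("pics/s5.png",np.hstack([cv2.resize(bot.camera("side")[160:360,160:380],None,fx=1.8,fy=2.2),cv2.resize(I,(400,440))]))
```

```text
[ 0.5048317  -0.20268319  0.37644618] 51.975
```

View pics/s5.png

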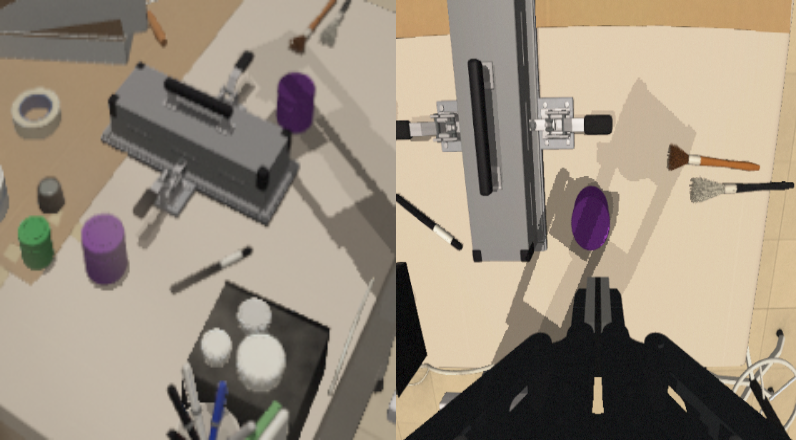

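```bash
python3 -c "
from rig import bot
print(bot.job_done())"
```

```text
the job is handed in; nothing more can be done
None
```

The case is packed and handed in at about 52 s: all three jars on the table stand in their bays (white and black large ones in the large bays, small one in bay_3), the cover is down on the ledge, both clamps are locked, and the brushes, marker, loupe and look-alikes were left alone.

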